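Steady the rocking switch stand

ROBOT

A 7-joint arm with a two-finger parallel gripper is mounted at the origin on the work surface. World frame = base frame: x ahead of the robot, y to its left, z up, the work surface at z = 0. Lengths are in m, angles in rad, forces in N, time in s.
With the tool pointing down it reaches from about 0.425 to 0.875 m from the base axis. Payload 8.4 kg.
Tool frame: the origin (TCP) lies on the centre line of the jaws, within the pads' length; the fingertips stand 14 mm ahead of it and the grasp point (between the pads) lies 5 mm behind it; z points along the fingers, y is the line along which they close (so a half turn about z gives the same grasp; the last joint's range is limited). The gripper opens to 87 mm and grips with 3 to 60 N. Pads are 19 mm wide; open, the fingers measure 117 mm over their backs; the gripper's body (75 mm by 190 mm) begins 51 mm behind the grasp point.
Start: joints at [-1.433, 0.333, 0.04, 1.465, -0.013, 1.343, -0.059], TCP at [0.152, 0.632, 0.237] pointing down, gripper open.
Joint ranges: [-2.58, 2.58], [-0.38, 2.09], [-1.3, 1.39], [0.25, 2.4], [-1.5, 4.64], [0.08, 2.09], [-2.65, 2.65]. Speed limits (rad/s): [2.22, 2.22, 2.79, 2.79, 3.14, 3.14, 3.14].

INTERFACE

Orientations are given as a unit quaternion [x, y, z, w].
In Python, from bench import robot, get_image, camera_params, order gives the robot as it stands.
- The arm moves only by the tool drive_tool, never from a script. Its argument "deltas" is a list of rows, each a list of 6 numbers: the shift along the tool's x, y, z in m, then the turn, a rotation vector about the tool's x, y, z in rad. A call has 1 to 10 rows; each row is the pose to reach, as a shift and turn from the pose commanded when the call began, along the tool's axes at that moment; what a row does not reach only later rows make up. A row lasts 1/10 s, in which the tool goes at most 50 mm and 8.59 degrees, less where a joint would pass 70% of its speed; a pose out of reach is approached as far as the arm can. A call with a gripper value outside its range is refused whole. "fingers" is the finger opening in m, from 0 to 0.087, set as the call begins (left out, the last holds). The fingers move at their own pace and stop on an object; "grip_force" is the grip in N (left out, the last holds). Time passes only in rows, so rows that repeat a pose let the fingers close. It gives the time, the measured TCP pose, the force, the opening and the grip force at its end, in the units of the state.
- robot.get_obs(): the state, without advancing time (a new reading comes with each control period).
- get_image(name): name is "side" or "top"; returns the picture (480x640x3 uint8, red, green, blue); there is no depth.
- camera_params(name): a dict with "K" (3x3 intrinsics, pixels), "world_from_camera" (4x4, takes a point from camera to world coordinates). Camera axes: x right, y down, z forward; pixel columns grow to the right and rows downward; lengths in m; the calibration is good to about 2 mm. A picture is of the moment at which its call begins. camera_params takes no time and is no camera call.
- order.finish_job(): hands the job in; it is judged then, once.
The state is a dict: "t": time; "joint_positions": joint angles; "dq": joint speeds; "joint_torque": joint torques, N m; "tool_pos": TCP position; "orientation": TCP orientation; "ft_force": force on the tool from outside, world axes, zero at the start; "wrist_torque": the same for the moment, N m; "opening": opening from 0.0 (shut) to 1.0 (fully open); "gripper_force": force on a finger pad.
Only numpy, scipy, OpenCV 4.12 (cv2) and the standard library are available. Lean on these libraries where they do the work, as an engineer would, in place of code of your own. Each camera call takes 0.05 s, during which the arm holds its last target. There are 200 camera calls.

TASK

The small network switch on the levelling stand rattles because the stand rocks: one of its four feet is short of its pad. Feel which corner is the short one, wind that foot down with its hand wheel until all four feet carry their share of the weight and the stand stands level without rocking, then let go. Do not shift the stand from its pads, and leave everything else lying where it is.

Things in the scene. Friction and masses are not known exactly. Their poses are not given: they have to be found in the camera images.
- stand: Levelling stand: steel deck 176 x 236 mm with a half-width switch bolted on (lid 86 mm above the bench); 3.7 kg, loose. Origin on the bench under the middle of its 4 jack screws, z square to the deck, x away from the switch's ports. Screws at x, y = +-90 mm, each with a hand wheel on top and a 42 mm foot below, on its own pad. A little heavier on the +x side: 1 or 2 N on a corner rocks it.
- knob_fl (a point): Centre (half-way up) of the black six-lobed hand wheel at the front left corner (nearest the robot; the stand's -x, +y): 52 mm across, 24 mm high, flat top 12 mm above this point. Clockwise from above drives its foot down out of the stand, 8 mm a turn, counter-clockwise draws it up; the wheel keeps its height on the stand.
- knob_fr (a point): Centre (half-way up) of the black six-lobed hand wheel at the front right corner (the stand's -x, -y): 52 mm across, 24 mm high, flat top 12 mm above this point. Turns at 0.06 N m, stays where left, nearly a turn or more free each way; grip at any angle. The point is fixed to the stand and does not turn with the wheel.
- knob_rl (a point): Centre (half-way up) of the black six-lobed hand wheel at the rear left corner (+x, +y): 52 mm across, 24 mm high, flat top 12 mm above this point. Pushed down, it bears straight on its foot, which sinks about 0.06 mm per N of load on its pad. Works as the others.
- knob_rr (a point): Centre (half-way up) of the black six-lobed hand wheel at the rear right corner (+x, -y): 52 mm across, 24 mm high, flat top 12 mm above this point. The wheels reach from 100 to 124 mm above the bench; all else on the stand is below 97 mm. Works as the others.
- pad_1: One of four black rubber pads, 66 x 66 mm, fixed to the bench, one under each foot (any corner); origin at the middle of its underside. Three pads are 10 mm thick and one, not always at the same corner, is 5 mm thinner; the four feet are screwed out alike only within 2 mm.
- pad_2: One of four black rubber pads, 66 x 66 mm, fixed to the bench, one under each foot (any corner); origin at the middle of its underside. The short corner is the one that can be pressed lower than all the others. The stand rocks about the other diagonal; left alone it rests level or leaning on the short corner.
- pad_3: One of four black rubber pads, 66 x 66 mm, fixed to the bench, one under each foot (any corner); origin at the middle of its underside. Wound on from its first touch, the short foot shares the weight evenly after about 0.3 turn and well from 0.18 to 0.4 turn; much farther, its neighbours lift off.
- pad_4: One of four black rubber pads, 66 x 66 mm, fixed to the bench, one under each foot (any corner); origin at the middle of its underside. Same as the other pads.
- transceiver: Small steel pluggable transceiver, 56 x 13 x 9 mm, lying loose on the lid of the switch; origin at the middle of its underside. A bystander, to be left alone.
- screwdriver: Black-handled screwdriver, 200 mm long, lying between the robot and the stand; origin at the middle, on the bench. A bystander, to be left alone.
- nut_tub: Grey open tub, 85 x 115 x 42 mm, left of the stand; origin under its middle. A bystander, to be left alone.
- bracket: Pale steel C-shaped cable-guide bracket, 66 x 110 x 34 mm, right of the stand; origin under its back. A bystander, to be left alone.

How it is judged:
By the outcome, as a careful person would: the job done as asked, in the order asked, and still so for the second after the job is handed in, with the robot touching nothing.
It also fails if it takes over 72 s, if anything falls off the work surface, if the arm or the gripper's body presses on something with over 40 N, if the wrist force passes 120 N, or if a joint passes its speed limit or range.

## Working session

There is one attempt and no reset: what is moved stays moved. The work goes in short steps, Python scripts to look and compute and a tool call to move; the robot and the scene stay as the last step left them, time stands still between calls to the robot, and variables do not carry over. Pictures are saved under pics/ and viewed, at most 10 in all, crops included, and the job is handed in when it is done.

Besides the shell and the picture viewer there is one more tool, called after ">>>" as name(argument=value, ...), one argument or row to a line, values as JSON. drive_tool: Moves the arm, as the interface text tells. Its arguments: {"type":"object","properties":{"deltas":{"type":"array"},"fingers":{"type":"number"},"grip_force":{"type":"number"}},"required":["deltas"]}

```bash
mkdir -p pics; ls; python3 - <<'E'
from bench import *
import cv2
for n in("top","side"):
    cv2.imwrite(f"pics/{n}0.png",get_image(n)[:,:,::-1]); p=camera_params(n); print(n,p["K"],p["world_from_camera"])
print(robot.get_obs())
E
```

```text
pics
top [[477.49679058   0.         323.39599085]
 [  0.         477.49679058 245.06269407]
 [  0.           0.           1.        ]] [[-0.05262032 -0.9726342   0.22630471  0.34554673]
 [-0.9986138   0.05096637 -0.01314927  0.04999884]
 [ 0.0012555  -0.22668293 -0.9739678   0.86570182]
 [ 0.          0.          0.          1.        ]]
side [[536.63019815   0.         308.20581854]
 [  0.         536.63019815 243.79835929]
 [  0.           0.           1.        ]] [[ 0.99562619 -0.08148191  0.0457076   0.50608865]
 [-0.09162178 -0.75587085  0.64827826 -0.64586206]
 [-0.01827391 -0.64963063 -0.76003034  0.90278538]
 [ 0.          0.          0.          1.        ]]
{'t': 0.1, 'joint_positions': array([-1.43319938,  0.3338294 ,  0.03991946,  1.46614623, -0.01340013,
        1.34328153, -0.05847914]), 'dq': array([-5.53815319e-04,  7.86546207e-04, -1.72942280e-03, -2.22735218e-03,
       -9.06976334e-05, -3.05533039e-04, -1.33997276e-03]), 'joint_torque': array([ 4.22702651e-03, -6.57807827e+01,  1.33999955e+00, -4.04712975e+01,
       -5.97202359e-02,  4.09583095e-02,  5.30163834e-05]), 'tool_pos': array([0.1524443 , 0.63147952, 0.23577375]), 'orientation': array([ 1.18140838e-01,  9.92996603e-01, -6.98501359e-04, -2.86432177e-05]), 'ft_force': array([ 0.26305053, -0.07257902, -0.75689671]), 'wrist_torque': array([ 0.00503878,  0.00690774, -0.00182001]), 'gripper_force': 0.0, 'opening': 1.0005265682753328}
```

View pics/top0.png

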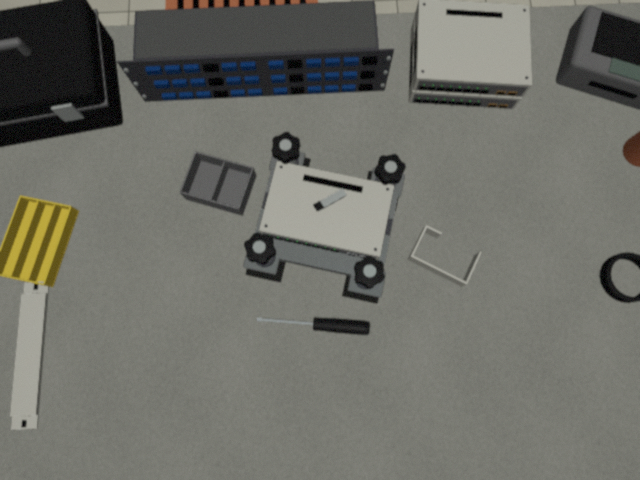

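View pics/side0.png

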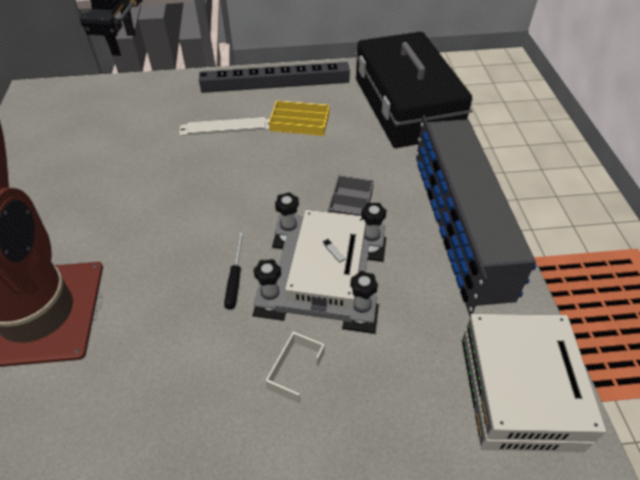

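The top view shows the wheels at about rl (286,146), rr (390,168), fl (260,248) and fr (369,271). The side view has them at fl (287,203), rl (374,213), fr (267,272) and rr (364,285). The transceiver is on the lid, and the screwdriver, tub and bracket are clear of the wheels.

```bash
cat > h.py <<'E'
from bench import *
import numpy as np, cv2
def ray(n,px):
    p=camera_params(n);T=p["world_from_camera"]
    d=T[:3,:3]@np.linalg.inv(p["K"])@[px[0],px[1],1.]
    return T[:3,3],d
def onplane(n,px,z):
    o,d=ray(n,px);return o+d*(z-o[2])/d[2]
def tri(a,b):
    A=[];B=[]
    for n,px in(("top",a),("side",b)):
        o,d=ray(n,px);d=d/np.linalg.norm(d);M=np.eye(3)-np.outer(d,d);A.append(M);B.append(M@o)
    return np.linalg.solve(sum(A),sum(B))
def cap(img,px,r=9):
    # grey cap on black wheel: centroid of light pixels inside the black blob
    g=img.mean(2);x,y=map(int,px);w=g[y-r:y+r+1,x-r:x+r+1]
    yy,xx=np.mgrid[-r:r+1,-r:r+1]
    m=((w>75)).astype(np.uint8)
    n,l,s,c=cv2.connectedComponentsWithStats(m,connectivity=4)
    k=min(range(1,n),key=lambda i:np.hypot(*(c[i]-r)))
    return c[k]+[x-r,y-r],s[k,4]
K={"fl":((260,247),(287,201)),"fr":((369,270),(267,270)),"rl":((286,145),(374,211)),"rr":((390,167),(364,283))}
E
python3 - <<'E'
from h import *
t=get_image("top");s=get_image("side");P={}
for k,(a,b) in K.items():
    ca,na=cap(t,a);cb,nb=cap(s,b);P[k]=tri(ca,cb)
    print(k,ca,na,cb,nb,P[k].round(4),onplane("top",ca,.124).round(4),onplane("side",cb,.124).round(4))
print([np.linalg.norm(P[a]-P[b]) for a,b in(("fl","fr"),("fl","rl"),("fr","rr"),("rl","rr"))])
c=sum(P.values())/4;x=P["rl"]+P["rr"]-P["fl"]-P["fr"];print(c,np.arctan2(x[1],x[0]))
E
```

```text
fl [258.60958904 246.49315068] 146 [286.07894737 199.46052632] 76 [0.5197 0.1428 0.1245] [0.5209 0.1432 0.124 ] [0.5187 0.1428 0.124 ]
fr [369.28947368 270.46710526] 152 [266.58823529 267.64705882] 102 [ 0.4722 -0.0303  0.1236] [ 0.4731 -0.0301  0.124 ] [ 0.4713 -0.0309  0.124 ]
rl [284.92857143 144.43650794] 126 [373.86585366 209.20731707] 82 [0.6932 0.0951 0.1248] [0.6943 0.0953 0.124 ] [0.6929 0.0955 0.124 ]
rr [390.27559055 166.34645669] 127 [363.95327103 280.46728972] 107 [ 0.6455 -0.0781  0.1234] [ 0.646  -0.0779  0.124 ] [ 0.6448 -0.0788  0.124 ]
[np.float64(0.1795465380302836), np.float64(0.17998291383293186), np.float64(0.17974524397413977), np.float64(0.17962454689191967)]
[0.58266892 0.03238986 0.12407844] -0.2687640843394451
```

>>> drive_tool(
  deltas=[
    [-0.472,-0.389,0.03,0,0,0],
    [-0.472,-0.389,0.03,0,0,0],
    [-0.472,-0.389,0.03,0,0,0],
    [-0.472,-0.389,0.03,0,0,0],
    [-0.472,-0.389,0.03,0,0,0],
    [-0.472,-0.389,0.03,0,0,0],
    [-0.472,-0.389,0.03,0,0,0],
    [-0.472,-0.389,0.03,0,0,0],
    [-0.472,-0.389,0.03,0,0,0],
    [-0.472,-0.389,0.03,0,0,0],
  ],
  fingers=0,
)

```text
t: 1.2
tool_pos: [0.4535, 0.2308, 0.2122]
orientation: [0.118, 0.993, 0.0, 0.0]
ft_force: [1.1, 1.7, -0.0]
opening: 0.174
gripper_force: 0.0
```

>>> drive_tool(
  deltas=[
    [-0.04,-0.034,0.02,0,0,0],
    [-0.083,-0.068,0.04,0,0,0],
    [-0.083,-0.068,0.057,0,0,0],
    [-0.083,-0.068,0.057,0,0,0],
    [-0.083,-0.068,0.057,0,0,0],
    [-0.083,-0.068,0.057,0,0,0],
    [-0.083,-0.068,0.057,0,0,0],
  ],
)

```text
t: 1.9
tool_pos: [0.5173, 0.1487, 0.1561]
orientation: [0.117, 0.993, 0.001, 0.0]
ft_force: [-0.7, -0.0, 0.9]
opening: 0.006
gripper_force: 0.0
```

```bash
python3 -c "
from bench import *
o=robot.get_obs();print(o['tool_pos'],o['joint_positions'],o['ft_force'],o['opening'],o['orientation'])"
```

```text
[0.5172597  0.14865424 0.15606935] [-0.79290053  0.1700851   0.4794738   1.86260271 -0.08735177  1.12780469
  1.05422302] [-0.68427098 -0.01865137  0.85713721] 0.005809351110504605 [1.17045732e-01 9.93126194e-01 6.40087578e-04 4.99653604e-04]
```

>>> drive_tool(
  deltas=[
    [-0.004,-0.0045,0.008,0,0,0],
    [-0.004,-0.0045,0.014,0,0,0],
    [-0.004,-0.0045,0.017,0,0,0],
    [-0.004,-0.0045,0.019,0,0,0],
    [-0.004,-0.0045,0.019,0,0,0],
    [-0.004,-0.0045,0.019,0,0,0],
  ],
)

```text
t: 2.5
tool_pos: [0.5201, 0.1419, 0.1372]
orientation: [0.118, 0.993, 0.0, -0.0]
ft_force: [-6.1, -1.5, 15.4]
opening: 0.005
gripper_force: 7.7
```

>>> drive_tool(
  deltas=[
    [0,0,0.001,0,0,0],
    [0,0,0.001,0,0,0],
    [0,0,0.001,0,0,0],
  ],
)

```text
t: 2.8
tool_pos: [0.5202, 0.1421, 0.1369]
orientation: [0.118, 0.993, 0.001, -0.0]
ft_force: [-10.2, -1.5, 21.4]
opening: 0.006
gripper_force: 11.1
```

>>> drive_tool(
  deltas=[
    [0,0,-0.015,0,0,0],
    [0.002,-0.05,-0.02,0,0,0],
    [0.004,-0.1,-0.02,0,0,0],
    [0.006,-0.145,-0.02,0,0,0],
    [0.006,-0.179,-0.018,0,0,0],
    [0.006,-0.179,-0.015,0,0,0],
    [0.006,-0.179,-0.008,0,0,0],
    [0.006,-0.179,-0.004,0,0,0],
    [0.006,-0.179,-0.003,0,0,0],
    [0.006,-0.179,-0.003,0,0,0],
  ],
)

```text
t: 3.8
tool_pos: [0.4724, -0.0299, 0.1377]
orientation: [0.117, 0.993, -0.0, -0.0]
ft_force: [-0.3, 0.3, 0.2]
opening: 0.006
gripper_force: 0.0
```

>>> drive_tool(
  deltas=[
    [0,0,0.002,0,0,0],
    [0,0,0.002,0,0,0],
    [0,0,0.002,0,0,0],
  ],
)

```text
t: 4.1
tool_pos: [0.4725, -0.0306, 0.1362]
orientation: [0.118, 0.993, 0.0, 0.0]
ft_force: [-0.5, 0.5, 1.7]
opening: 0.008
gripper_force: 0.6
```

>>> drive_tool(
  deltas=[
    [0,0,0.001,0,0,0],
    [0,0,0.002,0,0,0],
    [0,0,0.002,0,0,0],
    [0,0,0.002,0,0,0],
  ],
)

```text
t: 4.5
tool_pos: [0.4724, -0.0308, 0.134]
orientation: [0.118, 0.993, 0.0, 0.0]
ft_force: [0.5, 0.6, 0.7]
opening: 0.006
gripper_force: 0.2
```

>>> drive_tool(
  deltas=[
    [0,0,0.001,0,0,0],
    [0,0,0.002,0,0,0],
    [0,0,0.002,0,0,0],
    [0,0,0.002,0,0,0],
  ],
)

```text
t: 4.9
tool_pos: [0.4722, -0.0311, 0.1327]
orientation: [0.118, 0.993, 0.0, -0.0]
ft_force: [-5.8, -2.0, 11.5]
opening: 0.009
gripper_force: 5.6
```

>>> drive_tool(
  deltas=[
    [0,0,-0.015,0,0,0],
    [-0.045,-0.001,-0.022,0,0,0],
    [-0.09,-0.003,-0.022,0,0,0],
    [-0.135,-0.004,-0.022,0,0,0],
    [-0.179,-0.005,-0.022,0,0,0],
    [-0.179,-0.005,-0.018,0,0,0],
    [-0.179,-0.005,-0.01,0,0,0],
    [-0.179,-0.005,-0.006,0,0,0],
    [-0.179,-0.005,-0.004,0,0,0],
    [-0.179,-0.005,-0.004,0,0,0],
  ],
)

```text
t: 5.9
tool_pos: [0.6444, -0.0777, 0.1372]
orientation: [0.118, 0.993, 0.0, 0.0]
ft_force: [-2.6, -0.6, 5.2]
opening: 0.006
gripper_force: 2.6
```

>>> drive_tool(
  deltas=[
    [0,0,0.001,0,0,0],
    [0,0,0.001,0,0,0],
    [0,0,0.001,0,0,0],
  ],
)

```text
t: 6.2
tool_pos: [0.6445, -0.0778, 0.137]
orientation: [0.118, 0.993, 0.001, 0.001]
ft_force: [-4.3, -1.2, 9.9]
opening: 0.004
gripper_force: 5.1
```

>>> drive_tool(
  deltas=[
    [0,0,-0.015,0,0,0],
    [-0.002,0.045,-0.018,0,0,0],
    [-0.004,0.09,-0.018,0,0,0],
    [-0.005,0.135,-0.018,0,0,0],
    [-0.007,0.179,-0.016,0,0,0],
    [-0.007,0.179,-0.012,0,0,0],
    [-0.007,0.179,-0.006,0,0,0],
    [-0.007,0.179,-0.002,0,0,0],
    [-0.007,0.179,0,0,0,0],
    [-0.007,0.179,0,0,0,0],
  ],
)

```text
t: 7.2
tool_pos: [0.6942, 0.094, 0.1373]
orientation: [0.119, 0.993, 0.001, 0.001]
ft_force: [-4.2, 3.6, 12.0]
opening: 0.005
gripper_force: 5.6
```

>>> drive_tool(
  deltas=[
    [0,0,0.001,0,0,0],
    [0,0,0.001,0,0,0],
    [0,0,0.001,0,0,0],
  ],
)

```text
t: 7.5
tool_pos: [0.6945, 0.094, 0.137]
orientation: [0.119, 0.993, 0.001, 0.001]
ft_force: [-4.4, 2.8, 14.0]
opening: 0.004
gripper_force: 7.4
```

>>> drive_tool(
  deltas=[
    [0,0,-0.02,0,0,0],
    [0.03,-0.028,-0.03,0,0,-0.15],
    [0.06,-0.056,-0.03,0,0,-0.3],
    [0.09,-0.084,-0.03,0,0,-0.45],
    [0.12,-0.112,-0.03,0,0,-0.6],
    [0.15,-0.14,-0.03,0,0,-0.75],
    [0.18,-0.168,-0.03,0,0,-0.9],
    [0.187,-0.173,-0.03,0,0,-1.05],
    [0.187,-0.173,-0.03,0,0,-1.2],
    [0.187,-0.173,-0.03,0,0,-1.2],
  ],
  fingers=0.075,
)

```text
t: 8.5
tool_pos: [0.4708, -0.0311, 0.1643]
orientation: [-0.463, 0.886, 0.0, 0.001]
ft_force: [-0.8, 0.1, 0.4]
opening: 0.818
gripper_force: 0.0
```

```bash
cat >s.py <<'E'
from h import *
o=robot.get_obs()
print(o['t'],o['tool_pos'].round(4),o['joint_positions'].round(3),o['ft_force'].round(1),o['wrist_torque'].round(2),o['opening'],o['gripper_force'])
q=o['orientation'];print('tool x heading',2*np.arctan2(q[1],q[0]))
from scipy.spatial.transform import Rotation as R
M=R.from_quat(q).as_matrix()
for n,t in dict(fl=(.5197,.1428),fr=(.4725,-.0303),rl=(.6932,.0951),rr=(.6455,-.0781)).items():
    print(n,(M.T@(np.r_[t,.114]-o['tool_pos'])).round(4))
E
python3 s.py
```

```text
8.5 [ 0.4708 -0.0311  0.1643] [-0.557  0.006  0.538  2.001 -0.004  1.135  2.516] [-0.8  0.1  0.4] [ 0.02  0.04 -0.07] 0.8177044301379325 0.0
tool x heading 4.104465822788152
fl [-0.1706  0.0591  0.0506]
fr [-0.0015 -0.001   0.0503]
rl [-0.2305 -0.1105  0.0506]
rr [-0.0611 -0.1703  0.0504]
```

>>> drive_tool(
  deltas=[
    [-0.0015,-0.001,0.02,0,0,0],
    [-0.0015,-0.001,0.04,0,0,0],
    [-0.0015,-0.001,0.05,0,0,0],
    [-0.0015,-0.001,0.05,0,0,0],
    [-0.0015,-0.001,0.05,0,0,0],
  ],
)

```text
t: 9.0
tool_pos: [0.4734, -0.0293, 0.1145]
orientation: [-0.462, 0.887, -0.0, -0.0]
ft_force: [-0.3, 0.2, 0.5]
opening: 0.861
gripper_force: 0.0
```

>>> drive_tool(
  deltas=[
    [0,0,0,0,0,0],
    [0,0,0,0,0,0],
    [0,0,0,0,0,0],
    [0,0,0,0,0,0],
    [0,0,0,0,0,0],
    [0,0,0,0,0,0],
  ],
  fingers=0.04,
  grip_force=15,
)

```text
t: 9.6
tool_pos: [0.4729, -0.0288, 0.1141]
orientation: [-0.463, 0.886, 0.0, -0.0]
ft_force: [-3.0, 1.6, 3.0]
opening: 0.594
gripper_force: 15.0
```

```bash
python3 s.py
```

```text
9.6 [ 0.4729 -0.0288  0.1141] [-0.548  0.078  0.542  2.052 -0.047  1.024  2.551] [-3.   1.6  3. ] [0.31 0.71 0.03] 0.5936660929376689 15.000045450869948
tool x heading 4.104855612996719
fl [-1.675e-01  5.950e-02  1.000e-04]
fr [ 0.0015 -0.0005  0.0001]
rl [-2.274e-01 -1.102e-01 -1.000e-04]
rr [-5.800e-02 -1.699e-01 -1.000e-04]
```

>>> drive_tool(
  deltas=[
    [0,0,0,0,0,0.14],
    [0,0,0,0,0,0.28],
    [0,0,0,0,0,0.42],
    [0,0,0,0,0,0.56],
    [0,0,0,0,0,0.7],
    [0,0,0,0,0,0.84],
    [0,0,0,0,0,0.98],
    [0,0,0,0,0,1.12],
    [0,0,0,0,0,1.26],
    [0,0,0,0,0,1.4],
  ],
)

```text
t: 10.6
tool_pos: [0.4736, -0.0308, 0.1144]
orientation: [0.22, 0.975, -0.001, 0.001]
ft_force: [-2.1, -6.7, 3.1]
opening: 0.595
gripper_force: 15.0
```

```bash
python3 s.py
```

```text
10.6 [ 0.4736 -0.0308  0.1144] [-0.619  0.079  0.62   2.054 -0.051  1.023  1.153] [-2.1 -6.7  3.1] [-1.43  0.22  0.09] 0.5945250287794064 14.995315794367343
tool x heading 2.6977694232036997
fl [0.033  0.1766 0.    ]
fr [ 0.0013 -0.      0.0004]
rl [-0.1442  0.208   0.0003]
rr [-0.1755  0.0311  0.0006]
```

>>> drive_tool(
  deltas=[
    [0,-0.0008,0,0,0,0.14],
    [0,-0.0008,0,0,0,0.28],
    [0,-0.0008,0,0,0,0.42],
    [0,-0.0008,0,0,0,0.56],
    [0,-0.0008,0,0,0,0.7],
    [0,-0.0008,0,0,0,0.84],
    [0,-0.0008,0,0,0,0.98],
    [0,-0.0008,0,0,0,1.12],
    [0,-0.0008,0,0,0,1.26],
    [0,-0.0008,0,0,0,1.4],
  ],
)

```text
t: 11.6
tool_pos: [0.4713, -0.0321, 0.1139]
orientation: [0.797, 0.604, -0.002, -0.0]
ft_force: [-10.8, -8.0, 9.8]
opening: 0.594
gripper_force: 15.0
```

```bash
python3 s.py
```

```text
11.6 [ 0.4713 -0.0321  0.1139] [-0.695  0.08   0.703  2.059 -0.057  1.026 -0.237] [-10.8  -8.    9.8] [-1.72  2.33  0.07] 0.594473028759469 14.989641472930089
tool x heading 1.2971632462709621
fl [ 0.1815 -0.0007 -0.0007]
fr [ 0.0021  0.0006 -0.0001]
rl [ 0.1824  0.1792 -0.0012]
rr [ 0.0028  0.1801 -0.0006]
```

>>> drive_tool(
  deltas=[
    [0,0,0,0,0,0],
    [0,0,0,0,0,0],
    [0,0,0,0,0,0],
    [0,0,0,0,0,0],
  ],
  fingers=0.075,
)

```text
t: 12.0
tool_pos: [0.4732, -0.0295, 0.1141]
orientation: [0.794, 0.608, 0.0, 0.0]
ft_force: [-0.2, -0.4, 0.4]
opening: 0.833
gripper_force: 0.0
```

```bash
python3 s.py; python3 - <<'E'
from h import *
t=get_image("top");s=get_image("side");P={}
for k,(a,b) in K.items():
    if k=="fr":continue
    ca,na=cap(t,a);cb,nb=cap(s,b);P[k]=tri(ca,cb)
    print(k,ca.round(2),na,cb.round(2),nb,P[k].round(4))
E
```

```text
12.0 [ 0.4732 -0.0295  0.1141] [-0.696  0.08   0.7    2.058 -0.06   1.023 -0.23 ] [-0.2 -0.4  0.4] [-0.12  0.08  0.02] 0.8334470677248947 0.0
tool x heading 1.3060793162717055
fl [ 1.785e-01 -2.000e-04  1.000e-04]
fr [-0.001  -0.0004  0.0001]
rl [0.1778 0.1798 0.0002]
rr [-0.0018  0.179   0.0002]
fl [258.66 246.48] 161 [284.76 201.89] 103 [0.5188 0.1428 0.1189]
rl [284.96 144.44] 137 [373.63 209.15] 86 [0.6928 0.095  0.1253]
rr [388. 165.] 1 [363.81 280.54] 117 [ 0.6474 -0.0753  0.1206]
```

>>> drive_tool(
  deltas=[
    [0,0,-0.02,0,0,0],
    [-0.001,0,-0.041,0,0,0],
    [-0.001,0,-0.041,0,0,0],
  ],
)

```text
t: 12.4
tool_pos: [0.4742, -0.0307, 0.1574]
orientation: [0.795, 0.607, 0.002, 0.001]
ft_force: [-1.0, 0.9, 0.3]
opening: 0.858
gripper_force: 0.0
```

>>> drive_tool(
  deltas=[
    [0,0,0,0,0,0],
    [0,0,0,0,0,0],
    [0,0,0,0,0,0],
    [0,0,0,0,0,0],
    [0,0,0.006,0,0,0],
    [0,0,0.012,0,0,0],
    [0,0,0.015,0,0,0],
    [0,0,0.017,0,0,0],
    [0,0,0.018,0,0,0],
    [0,0,0.018,0,0,0],
  ],
  fingers=0,
)

```text
t: 13.4
tool_pos: [0.4728, -0.0307, 0.1371]
orientation: [0.795, 0.607, 0.0, 0.0]
ft_force: [0.8, -0.7, 0.8]
opening: 0.049
gripper_force: 0.2
```

>>> drive_tool(
  deltas=[
    [0,0,0.001,0,0,0],
    [0,0,0.001,0,0,0],
    [0,0,0.001,0,0,0],
  ],
)

```text
t: 13.7
tool_pos: [0.4731, -0.0307, 0.1364]
orientation: [0.795, 0.607, 0.0, 0.0]
ft_force: [0.8, -2.0, 3.3]
opening: 0.007
gripper_force: 1.7
```

>>> drive_tool(
  deltas=[
    [0,0,0.001,0,0,0],
    [0,0,0.001,0,0,0],
    [0,0,0.001,0,0,0],
  ],
)

```text
t: 14.0
tool_pos: [0.4731, -0.0309, 0.1359]
orientation: [0.795, 0.607, 0.0, 0.0]
ft_force: [-2.3, -1.6, 12.6]
opening: 0.006
gripper_force: 6.1
```

>>> drive_tool(
  deltas=[
    [0,0,-0.015,0,0,0],
    [0,0,-0.02,0,0,-0.14],
    [0,0,-0.02,0,0,-0.28],
    [0,0,-0.02,0,0,-0.42],
    [0,0,-0.02,0,0,-0.5],
    [0,0,-0.02,0,0,-0.5],
    [0,0,-0.02,0,0,-0.5],
  ],
  fingers=0.075,
)

```text
t: 14.7
tool_pos: [0.4724, -0.0306, 0.1549]
orientation: [0.621, 0.784, -0.0, -0.0]
ft_force: [0.0, -0.7, -0.7]
opening: 0.558
gripper_force: 0.0
```

```bash
python3 s.py
```

```text
14.7 [ 0.4724 -0.0306  0.1549] [-0.703  0.018  0.691  2.013 -0.013  1.115  0.224] [ 0.  -0.7 -0.7] [-0.08  0.01  0.01] 0.5580437971849771 0.0
tool x heading 1.802197188201025
fl [0.1579 0.0858 0.0408]
fr [0.0002 0.0002 0.0409]
rl [0.0717 0.2438 0.0408]
rr [-0.086   0.1576  0.0408]
```

Opening fully before going down, then grip and wind 1.25 rad.

>>> drive_tool(
  deltas=[
    [0,0,0,0,0,0],
    [0,0,0,0,0,0],
    [0,0,0,0,0,0],
    [0,0,0.02,0,0,0],
    [0,0,0.036,0,0,0],
    [0,0,0.041,0,0,0],
    [0,0,0.041,0,0,0],
    [0,0,0.041,0,0,0],
  ],
)

```text
t: 15.5
tool_pos: [0.473, -0.0307, 0.1146]
orientation: [0.62, 0.785, 0.0, 0.0]
ft_force: [-0.3, 0.6, 0.6]
opening: 0.857
gripper_force: 0.0
```

>>> drive_tool(
  deltas=[
    [0,0,0,0,0,0],
    [0,0,0,0,0,0],
    [0,0,0,0,0,0],
    [0,0,0,0,0,0],
    [0,0,0,0,0,0],
    [0,0,0,0,0,0],
  ],
  fingers=0.04,
  grip_force=12,
)

```text
t: 16.1
tool_pos: [0.4719, -0.0309, 0.114]
orientation: [0.62, 0.785, -0.001, -0.001]
ft_force: [-5.5, -1.4, 4.2]
opening: 0.595
gripper_force: 12.0
```

>>> drive_tool(
  deltas=[
    [0,0,0,0,0,0.13],
    [0,0,0,0,0,0.26],
    [0,0,0,0,0,0.39],
    [0,0,0,0,0,0.52],
    [0,0,0,0,0,0.65],
    [0,0,0,0,0,0.78],
    [0,0,0,0,0,0.91],
    [0,0,0,0,0,1.04],
    [0,0,0,0,0,1.17],
    [0,0,0,0,0,1.25],
  ],
)

```text
t: 17.1
tool_pos: [0.4719, -0.0305, 0.1144]
orientation: [0.962, 0.271, -0.001, -0.001]
ft_force: [-8.6, -0.7, 12.3]
opening: 0.592
gripper_force: 12.0
```

```bash
python3 s.py
```

```text
17.1 [ 0.4719 -0.0305  0.1144] [-0.766  0.082  0.779  2.06  -0.068  1.026 -0.975] [-8.6 -0.7 12.3] [0.06 2.24 0.12] 0.5917382168441329 11.99507241602987
tool x heading 0.5495943115354206
fl [ 0.1313 -0.1228  0.0004]
fr [0.0006 0.0001 0.0004]
rl [2.543e-01 8.500e-03 1.000e-04]
rr [0.1232 0.1313 0.    ]
```

>>> drive_tool(
  deltas=[
    [0,0,0,0,0,0],
    [0,0,0,0,0,0],
    [0,0,0,0,0,0],
  ],
  fingers=0.062,
)

```text
t: 17.4
tool_pos: [0.473, -0.0306, 0.1141]
orientation: [0.962, 0.274, 0.0, 0.0]
ft_force: [-0.8, -1.1, -0.3]
opening: 0.695
gripper_force: 0.0
```

>>> drive_tool(
  deltas=[
    [0,0,0,0,0,0],
    [0,0,0,0,0,0],
    [0,0,0,0,0,0],
    [0,0,0,0,0,0],
  ],
  fingers=0.04,
)

```text
t: 17.8
tool_pos: [0.4725, -0.0303, 0.114]
orientation: [0.962, 0.274, -0.0, -0.0]
ft_force: [-1.8, 1.8, 1.8]
opening: 0.595
gripper_force: 12.0
```

>>> drive_tool(
  deltas=[
    [0,0,0,0,0,0.13],
    [0,0,0,0,0,0.26],
    [0,0,0,0,0,0.39],
    [0,0,0,0,0,0.52],
    [0,0,0,0,0,0.65],
    [0,0,0,0,0,0.78],
    [0,0,0,0,0,0.91],
    [0,0,0,0,0,1.04],
    [0,0,0,0,0,1.17],
    [0,0,0,0,0,1.25],
  ],
)

```text
t: 18.8
tool_pos: [0.4728, -0.0304, 0.1147]
orientation: [0.939, -0.343, -0.0, -0.0]
ft_force: [-3.5, 2.6, 10.1]
opening: 0.593
gripper_force: 12.0
```

>>> drive_tool(
  deltas=[
    [0,0,0,0,0,0],
    [0,0,0,0,0,0],
    [0,0,0,0,0,0],
    [0,0,-0.02,0,0,0],
    [0,0,-0.041,0,0,0],
    [0,0,-0.041,0,0,0],
    [0,0,-0.041,0,0,0],
  ],
  fingers=0.075,
)

```text
t: 19.5
tool_pos: [0.4728, -0.0306, 0.155]
orientation: [0.94, -0.34, 0.0, -0.0]
ft_force: [0.6, -0.0, -0.7]
opening: 0.858
gripper_force: 0.0
```

```bash
python3 s.py
```

```text
19.5 [ 0.4728 -0.0306  0.155 ] [-0.873  0.012  0.866  2.019 -0.011  1.114 -2.268] [ 0.6 -0.  -0.7] [ 0.03  0.19 -0.02] 0.8583102636815774 0.0
tool x heading -0.6945683392123915
fl [-0.075  -0.1632  0.0411]
fr [-0.0004  0.      0.041 ]
rl [ 0.0889 -0.2376  0.0412]
rr [ 0.1631 -0.074   0.0411]
```

>>> drive_tool(
  deltas=[
    [0,0,0,0,0,0],
    [0,0,0,0,0,0],
    [0,0,0,0,0,0],
    [0,0,0,0,0,0],
    [0,0,0.006,0,0,0],
    [0,0,0.011,0,0,0],
    [0,0,0.014,0,0,0],
    [0,0,0.0155,0,0,0],
    [0,0,0.016,0,0,0],
    [0,0,0.016,0,0,0],
  ],
  fingers=0,
)

```text
t: 20.5
tool_pos: [0.4728, -0.0309, 0.1392]
orientation: [0.94, -0.341, 0.0, 0.0]
ft_force: [-0.1, 0.1, 1.3]
opening: 0.049
gripper_force: 0.3
```

>>> drive_tool(
  deltas=[
    [0,0,0.001,0,0,0],
    [0,0,0.001,0,0,0],
    [0,0,0.001,0,0,0],
  ],
)

```text
t: 20.8
tool_pos: [0.4733, -0.0306, 0.1388]
orientation: [0.94, -0.341, 0.0, -0.0]
ft_force: [-2.7, -1.4, 7.3]
opening: 0.006
gripper_force: 4.1
```

>>> drive_tool(
  deltas=[
    [0,0,0.001,0,0,0],
    [0,0,0.001,0,0,0],
    [0,0,0.001,0,0,0],
  ],
)

```text
t: 21.1
tool_pos: [0.4733, -0.0307, 0.1384]
orientation: [0.94, -0.341, 0.0, -0.001]
ft_force: [-6.7, -0.5, 18.3]
opening: 0.004
gripper_force: 8.9
```

>>> drive_tool(
  deltas=[
    [0,0,-0.02,0,0,0],
    [0,0,-0.02,0,0,0],
  ],
)

```text
t: 21.3
tool_pos: [0.474, -0.0305, 0.1589]
orientation: [0.94, -0.341, 0.001, -0.001]
ft_force: [0.5, 1.0, 0.1]
opening: 0.004
gripper_force: 0.0
```

```bash
python3 s.py
```

```text
21.3 [ 0.474  -0.0305  0.1589] [-0.876  0.007  0.867  2.013 -0.007  1.12  -2.272] [0.5 1.  0.1] [ 0.04  0.19 -0.  ] 0.0036080544376002723 0.0
tool x heading -0.6953033316540037
fl [-0.076  -0.1622  0.0452]
fr [-0.0014  0.001   0.0448]
rl [ 0.0878 -0.2367  0.0457]
rr [ 0.1621 -0.0732  0.0453]
```

>>> drive_tool(
  deltas=[
    [-0.018,-0.04,0,0,0,-0.12],
    [-0.037,-0.08,0,0,0,-0.24],
    [-0.056,-0.12,0,0,0,-0.36],
    [-0.075,-0.162,0,0,0,-0.48],
    [-0.075,-0.162,0.005,0,0,-0.6],
    [-0.075,-0.162,0.012,0,0,-0.6],
    [-0.075,-0.162,0.016,0,0,-0.6],
    [-0.075,-0.162,0.018,0,0,-0.6],
    [-0.075,-0.162,0.0185,0,0,-0.6],
    [-0.075,-0.162,0.0185,0,0,-0.6],
  ],
)

```text
t: 22.3
tool_pos: [0.519, 0.1412, 0.1388]
orientation: [0.999, -0.049, 0.0, -0.0]
ft_force: [-0.4, 0.2, -0.6]
opening: 0.007
gripper_force: 0.0
```

>>> drive_tool(
  deltas=[
    [0,0,0.001,0,0,0],
    [0,0,0.001,0,0,0],
    [0,0,0.001,0,0,0],
  ],
)

```text
t: 22.6
tool_pos: [0.5191, 0.1416, 0.1383]
orientation: [0.999, -0.048, 0.0, -0.0]
ft_force: [-1.9, -1.0, 6.4]
opening: 0.007
gripper_force: 3.2
```

>>> drive_tool(
  deltas=[
    [0,0,0.0005,0,0,0],
    [0,0,0.0005,0,0,0],
    [0,0,0.0005,0,0,0],
  ],
)

```text
t: 22.9
tool_pos: [0.5191, 0.1417, 0.138]
orientation: [0.999, -0.048, 0.0, -0.0]
ft_force: [-4.9, -1.5, 10.1]
opening: 0.009
gripper_force: 5.0
```

>>> drive_tool(
  deltas=[
    [0,0,-0.02,0,0,0],
    [0,0,-0.02,0,0,0],
    [0,0,-0.02,0,0,0],
  ],
)

```text
t: 23.2
tool_pos: [0.5191, 0.1419, 0.1573]
orientation: [0.999, -0.048, 0.0, -0.0]
ft_force: [-0.3, 0.6, -0.1]
opening: 0.012
gripper_force: 0.0
```

```bash
python3 s.py
```

```text
23.2 [0.5191 0.1419 0.1573] [-0.976  0.187  0.704  1.869 -0.134  1.132 -1.89 ] [-0.3  0.6 -0.1] [-0.1   0.12 -0.05] 0.01167086604888464 0.0
tool x heading -0.0954105471145494
fl [ 0.0005 -0.0009  0.0433]
fr [-0.03    0.1759  0.0431]
rl [0.1778 0.0301 0.0434]
rr [0.1468 0.207  0.0432]
```

>>> drive_tool(
  deltas=[
    [0.03,0.041,0,0,0,0],
    [0.06,0.082,0,0,0,0],
    [0.088,0.123,0,0,0,0],
    [0.117,0.164,0,0,0,0],
    [0.147,0.207,0,0,0,0],
    [0.147,0.207,0.01,0,0,0],
    [0.147,0.207,0.015,0,0,0],
    [0.147,0.207,0.018,0,0,0],
    [0.147,0.207,0.0195,0,0,0],
    [0.147,0.207,0.0195,0,0,0],
  ],
)

```text
t: 24.2
tool_pos: [0.645, -0.0769, 0.138]
orientation: [0.999, -0.047, -0.0, -0.0]
ft_force: [-1.6, -1.4, 3.3]
opening: 0.007
gripper_force: 1.7
```

>>> drive_tool(
  deltas=[
    [0,0,0.0005,0,0,0],
    [0,0,0.0005,0,0,0],
    [0,0,0.0005,0,0,0],
  ],
)

```text
t: 24.5
tool_pos: [0.6453, -0.0769, 0.1378]
orientation: [0.999, -0.047, 0.0, -0.0]
ft_force: [-3.1, -1.5, 6.0]
opening: 0.003
gripper_force: 3.3
```

>>> drive_tool(
  deltas=[
    [0,0,0.0005,0,0,0],
    [0,0,0.0005,0,0,0],
    [0,0,0.0005,0,0,0],
  ],
)

```text
t: 24.8
tool_pos: [0.6453, -0.077, 0.1376]
orientation: [0.999, -0.047, 0.0, -0.0]
ft_force: [-3.4, -1.7, 9.1]
opening: 0.007
gripper_force: 4.6
```

>>> drive_tool(
  deltas=[
    [0,0,-0.02,0,0,0],
    [0,0,-0.02,0,0,0],
    [0,0,-0.02,0,0,0],
  ],
)

```text
t: 25.1
tool_pos: [0.6456, -0.0765, 0.1566]
orientation: [0.999, -0.047, 0.0, -0.001]
ft_force: [0.3, -0.5, -0.7]
opening: 0.006
gripper_force: 0.0
```

```bash
python3 s.py
```

```text
25.1 [ 0.6456 -0.0765  0.1566] [-0.516  0.468  0.762  1.594 -0.34   1.216 -1.353] [ 0.3 -0.5 -0.7] [-0.05  0.22  0.02] 0.005590151508565606 0.0
tool x heading -0.0930534963620964
fl [-0.1458 -0.2066  0.0428]
fr [-0.1767 -0.0298  0.0425]
rl [ 0.0314 -0.1752  0.0428]
rr [-0.      0.0017  0.0426]
```

>>> drive_tool(
  deltas=[
    [0,0,-0.04,0,0,0],
    [0,0,-0.08,0,0,0],
    [0,0.05,-0.1,0,0,0],
    [0,0.1,-0.1,0,0,0],
    [0,0.15,-0.1,0,0,0],
    [0,0.2,-0.1,0,0,0],
    [0,0.2,-0.1,0,0,0],
    [0,0.2,-0.1,0,0,0],
  ],
)

```text
t: 25.9
tool_pos: [0.6255, -0.2788, 0.2555]
orientation: [0.999, -0.049, -0.001, -0.0]
ft_force: [0.7, 0.7, -0.2]
opening: 0.006
gripper_force: 0.0
```

```bash
python3 - <<'E'
from h import *
t=get_image("top");s=get_image("side");cv2.imwrite("pics/top1.png",t[:,:,::-1])
for k,(a,b) in K.items():
    ca,na=cap(t,a);cb,nb=cap(s,b);print(k,ca.round(2),na,cb.round(2),nb,tri(ca,cb).round(4))
E
```

```text
fl [258.35 245.77] 150 [286.72 198.91] 86 [0.5209 0.1432 0.1255]
fr [369.09 269.5 ] 154 [267.01 266.91] 113 [ 0.4733 -0.03    0.1253]Traceback (most recent call last):
  File "<stdin>", line 4, in <module>
  File "h.py", line 20, in cap
    k=min(range(1,n),key=lambda i:np.hypot(*(c[i]-r)))
ValueError: min() iterable argument is empty
```

View pics/top1.png

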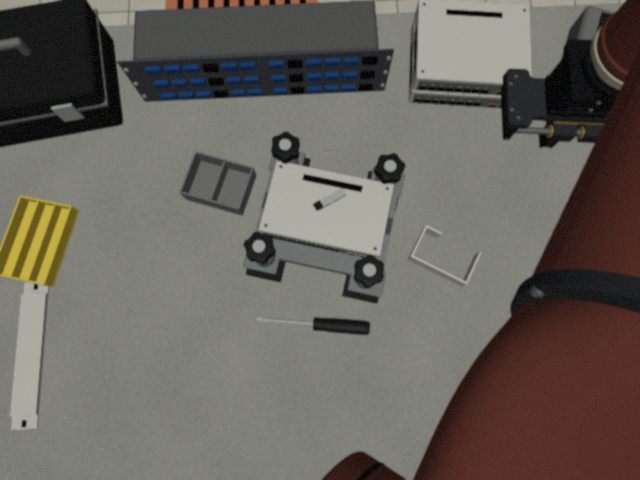

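The picture shows the stand on its pads, with the wheels at (286,147), (390,168), (260,248) and (369,270). The transceiver, tub, screwdriver and bracket have not moved, and the arm is clear.

```bash
python3 -c "
from bench import *
print(order.finish_job())"
```

```text
the job is handed in; nothing more can be done
None
```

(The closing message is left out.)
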